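# Unlatch the stock crate and hold its spring gate wide open

### The job

The scroll-saw class needs the blanks out of the stock crate, and its gate springs shut by itself. Squeeze the red safety catch against its steel post between your fingers until it stops, then the yellow main catch against its post in the same way, so that both stay drawn; then take the gate by its blue upright pull, swing it out past the ball detent until it stands about square to the front of the crate, and hold it there by the pull, leaving the other things where they are. You finish while still holding it.

Things in the scene. Friction and masses are not known exactly. Their poses are not given: they have to be found in the camera images.
- crate: Open-topped plywood crate, fixed on the bench: 240 mm deep (its x), 360 mm wide (its y), rims 130 mm high. Origin: centre of its underside, z up. Its front is the side at its own -x, plane x = -110 mm. All directions below are in this frame; its yaw varies. An aluminium catch plate lies on the front corner at -y (x -125 to 10, y -180 to -56 mm), upper face 130 mm above the bench.
- safety_post: Fixed dark steel post of the red safety catch, 10 mm (x) by 22 mm (y) by 34 mm high, on the catch plate. Origin: centre of its foot, 130 mm above the bench.
- safety: Red tab of the safety catch, 10 (x) by 22 (y) mm, top 164 mm above the bench. Squeezed towards its post (36 mm away at +x, centre to centre) it slides 10 mm along crate +x and stays where left (4 N friction). Its red tongue, 8 mm thick, runs to -x and blocks the yellow tab until drawn about 7 mm. Origin: foot of the tab, 130 mm above the bench, moves with it.
- safety_grip (a point): Where to squeeze the safety catch, a point fixed on the crate, 148 mm above the bench: half-way between the outer faces of tab and post once squeezed (then 36 mm apart along crate x). Before, the tab's outer face is 28 mm from it to -x, the post's outer face 18 mm to +x. The main catch stands 34 mm beyond the red tab. Axes as the crate.
- main_post: Fixed dark steel post of the yellow main catch, 22 mm (x) by 10 mm (y) by 34 mm high, on the catch plate. Origin: centre of its foot, 130 mm above the bench.
- main: Yellow tab of the main catch, 22 (x) by 10 (y) mm, top 164 mm above the bench, with an 8 mm steel bolt to +y into a staple on the gate's free end. Squeezed towards its post (36 mm away at -y) it slides 10 mm along crate -y and stays where left (4 N friction); the bolt leaves the gate after about 5 mm. Origin: foot of the tab, 130 mm above the bench, moves with it.
- main_grip (a point): Where to squeeze the main catch, a point fixed on the crate, 148 mm above the bench: half-way between the outer faces of tab and post once squeezed (then 36 mm apart along crate y). Before, the tab's outer face is 28 mm from it to +y, the post's outer face 18 mm to -y. Axes as the crate.
- gate_hinge (a point): On the gate's vertical hinge axis, at the left end (+y) of the crate's front, 165 mm above the bench, the height of gate_pull. Fixed to the crate; axes as the crate.
- gate: The gate: dark barred steel frame, 12 mm thick, 215 mm long from the hinge axis along its own -y (its axes are the crate's when shut, and turn with it), 18 to 130 mm above the bench, with the blue pull on top. Origin: on the hinge axis, at bench height.
- gate_pull (a point): On the axis of the gate's blue upright pull, a ribbed round post 16 to 17 mm thick from the gate's top rail (130 mm above the bench) up to 192 mm; this point is at 165 mm, 155 mm from the hinge axis along the gate's -y, and turns with the gate.
- safety_travel (a joint): Travel of the red safety tab: 0 shut, 0.010 m fully drawn.
- main_travel (a joint): Travel of the yellow main tab: 0 shut (bolt in the gate), 0.010 m fully drawn.
- gate_travel (a joint): Swing of the gate: 0 shut, growing as its free end swings out to crate -x (clockwise from above), 1.57 square to the front, 1.75 at its stop. A ball detent resists over the first 0.04 rad (about 10 N at the pull); a hinge spring always pulls the gate shut (1 to 3 N at the pull), and let go it swings home.
- blank_top_mid (a point): Centre of the upper of two loose plywood blanks stacked on the crate's floor, 170 x 220 x 12 mm each. Bystander.
- blank_low_mid (a point): Centre of the lower blank, 170 x 220 x 12 mm. Bystander.
- glue: White glue bottle, 60 mm thick, 160 mm tall, standing beside the catch end (-y) of the crate; origin under its centre. Bystander.
- sanding_block: Cork sanding block 110 x 65 x 35 mm, lying in front of the catch corner; origin under its centre. Bystander.
- pencil_tin: Steel tin of pencils, 72 mm thick, 95 mm tall, pencils to 150 mm; origin under its centre. Bystander.
- brush: Bench brush lying on the bench, about 250 mm long; origin under its middle. Bystander.
- fish: Sawn wooden fish, about 160 x 80 x 18 mm; origin under its body. Bystander.
- screwdriver: Screwdriver lying on the bench, about 200 mm long; origin under its middle. Bystander.
- pull: The blue pull itself, fixed on the gate: 16 to 17 mm thick, 62 mm tall. Origin: its foot, on the gate's top rail, 130 mm above the bench.

How it is judged:
By the outcome, as a careful person would: the job done as asked, in the order asked, and still so for the second after the job is handed in, while the arm keeps its last pose, push and grip.
It also fails if it takes over 51 s, if anything falls off the work surface, if the arm or the gripper's body presses on something with over 40 N, if the wrist force passes 120 N, or if a joint passes its speed limit or range.

### The arm

A 6-joint arm with a two-finger parallel gripper is mounted at the origin on the work surface. World frame = base frame: x ahead of the robot, y to its left, z up, the work surface at z = 0. Lengths are in m, angles in degrees, forces in N, time in s.
With the tool pointing down it reaches from about 0.4 to 0.825 m from the base axis. Payload 7 kg.
Tool frame: the origin (TCP) lies at the very end of the fingers, on their centre line; the grasp point (between the pads) lies 19 mm behind it (ctrl.tcp_to_grasp is the distance from the TCP to the grasp point, in m); z points along the fingers, x is the direction in which the jaws open and shut, and the axes are right-handed (so a half turn about z gives the same grasp; the last joint's range is limited). The gripper opens to 88 mm and grips with 3 to 60 N. Pads are 19 mm wide; open, the fingers measure 130 mm over their backs; the gripper's body (78 mm by 193 mm) begins 47 mm behind the grasp point.
Start: joints at [81.366, 20.546, 0.682, 0, -70.136, -16.507], TCP at [0.287, 0.611, 0.227] pointing down, gripper open.
Joint ranges: [-176.03, 176.03], [-82.01, 121.73], [-58.28, 71.71], [-173.87, 95.51], [-174.79, -0.11], [-173.66, 173.66]. Speed limits (degrees/s): [136.94, 136.94, 172.46, 180, 180, 180].

### API

Orientations are given as [roll, pitch, yaw] about the fixed x, y, z axes, in that order (R = Rz(yaw) Ry(pitch) Rx(roll)).
In Python, from plant import sensors, vision, ticket, ctrl gives the robot as it stands. The module is installed in compiled form; this text tells all that it offers.
- The arm moves only by the tool drive_tool, never from a script. Its argument "moves" is a list of rows, each a list of 6 numbers: the shift along the tool's x, y, z in units of 0.15 m (1.0 is 0.15 m), then the turn, a rotation vector about the tool's x, y, z in units of 60 degrees (1.0 is 60 degrees). In form: [[dx, dy, dz, rx, ry, rz], ...]. A call has 1 to 8 rows; each row is the pose to reach, as a shift and turn from the pose measured when the call began, along the tool's axes at that moment; what a row does not reach only later rows make up. A row lasts 1/10 s, in which the tool goes at most 50 mm and 8.59 degrees, less where a joint would pass 70% of its speed; a pose out of reach is approached as far as the arm can. A call with a number of a shift or a turn outside -1 to 1 is refused whole. A call with a gripper value outside its range is refused whole. "fingers" is the opening, from -1 (shut) to 1 (fully open), set as the call begins (left out, the last holds). The fingers move at their own pace and stop on an object; the grip force is fixed at half the most. Time passes only in rows, so rows that repeat a pose let the fingers close. It gives the time, the measured TCP pose, the force and the opening at its end, in the units of the state.
- sensors.get_obs(): the state, without advancing time (a new reading comes with each control period).
- vision.snapshot(name): name is "scene" or "top"; returns a dict with "pixels" (420x560x3 uint8, red, green, blue), "fx", "fy", "cx", "cy" (pixels), "R" (3x3) and "t" (3): a world point X has camera coordinates R X + t. Camera axes: x right, y down, z forward; pixel columns grow to the right and rows downward; lengths in m; the calibration is good to about 2 mm. A picture is of the moment at which its call begins. There is no depth.
- ticket.close_job(): hands the job in, once; it reports no verdict.
The state is a dict: "clock": time; "joint_pos": joint angles; "qvel": joint speeds; "tau": joint torques, N m; "tool_pos": TCP position; "orientation": TCP orientation; "force": force on the tool from outside, world axes, zero at the start; "moment": the same for the moment, N m; "opening": finger opening in m.
Only numpy, scipy, OpenCV 4.12 (cv2) and the standard library are available. Lean on these libraries where they do the work, as an engineer would, in place of code of your own. Each camera call takes 0.05 s, during which the arm holds its last target.

## Working session

There is one attempt and no reset: what is moved stays moved. The work goes in short steps, Python scripts to look and compute and a tool call to move; the robot and the scene stay as the last step left them, time stands still between calls to the robot, and variables do not carry over. Pictures are saved under pics/ and viewed, and the job is handed in when it is done.

Besides the shell and the picture viewer there is one more tool, called after "Request:" as name([rows], argument=value, ...), one row to a line, values as JSON. drive_tool: Moves the arm, as the interface text tells. Shifts and turns lie within -1 to 1; 1 stands for 0.15 m of shift or 60 degrees of turn. Its arguments: {"type":"object","properties":{"moves":{"type":"array"},"fingers":{"type":"number"}},"required":["moves"]}

```bash
mkdir -p pics
python3 - <<'E'
from plant import sensors, vision, ticket, ctrl
import cv2,numpy as np
print(sensors.get_obs(), ctrl.tcp_to_grasp)
for n in("scene","top"):
    s=vision.snapshot(n); cv2.imwrite(f"pics/{n}0.png",s["pixels"][:,:,::-1])
    np.savez(f"{n}0.npz",**s)
    print(n,s["fx"],s["fy"],s["cx"],s["cy"],np.round(s["R"],4).tolist(),np.round(s["t"],4), "cam",-s["R"].T@s["t"])
E
```

```text
{'clock': 0.0, 'joint_pos': array([ 8.13668238e+01,  2.05929839e+01,  6.33423494e-01, -1.89232750e-02,
       -7.01337777e+01, -1.65077382e+01]), 'qvel': array([-0.02768294, -0.06839275, -0.02510484,  0.01646148, -0.04979433,
       -0.01868278]), 'tau': array([ 1.64664812e-03, -5.82724357e+01,  2.93044013e+01,  6.99646980e+00,
        6.95226394e-03, -1.65991491e-04]), 'tool_pos': array([0.28658769, 0.61061424, 0.22560629]), 'orientation': array([-1.79990532e+02, -9.45457559e-02, -1.15147367e+02]), 'force': array([-0.10804712,  0.05511245,  0.22007005]), 'moment': array([-0.01116932,  0.00631609, -0.02194189]), 'opening': 0.08777201441212565} 0.0188
scene 445.90643137290306 445.90643137290306 273.9176930871182 207.4915859141195 [[-0.7316, 0.6816, 0.0152], [0.5231, 0.5755, -0.6286], [-0.4372, -0.4519, -0.7776]] [ 0.4375 -0.2091  1.4767] cam [1.07509792 0.48946846 1.0100801 ]
top 545.637320830924 545.637320830924 285.5316962613071 211.1599725867008 [[0.0165, -0.9998, 0.0101], [-0.9818, -0.0181, -0.189], [0.1892, -0.0068, -0.9819]] [-0.0505  0.5765  1.4564] cam [ 0.29131821 -0.03015393  1.53959531]
```

View pics/scene0.png

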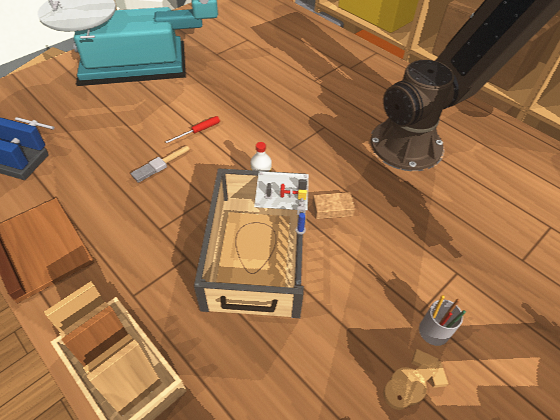

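View pics/top0.png

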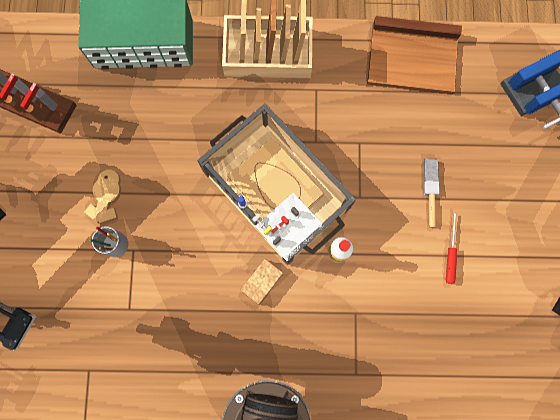

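The top view shows the crate at (200-355, 105-262), with its gate side facing lower-left, the catch plate near (290, 225) and the blue pull at (241, 202). I'll zoom in to get finer pixel positions.

Run:
```python
import cv2,numpy as np
t=cv2.imread("pics/top0.png");s=cv2.imread("pics/scene0.png")
cv2.imwrite("pics/top0z.png",cv2.resize(t[95:270,190:370],None,fx=4,fy=3.4*4/3.4*0.85,interpolation=cv2.INTER_CUBIC)[:600] if 0 else cv2.resize(t[180:270,225:345],None,fx=6,fy=6,interpolation=cv2.INTER_CUBIC))
cv2.imwrite("pics/scene0z.png",cv2.resize(s[165:265,240:360],None,fx=6,fy=6,interpolation=cv2.INTER_CUBIC))
for n,im in(("top",t),("scene",s)):
    h=cv2.cvtColor(im,cv2.COLOR_BGR2HSV)
    for c,lo,hi in(("red",(0,170,90),(6,255,255)),("yel",(24,150,110),(34,255,255)),("blue",(105,130,60),(128,255,255))):
        m=cv2.inRange(h,lo,hi)
        k,_,st,ce=cv2.connectedComponentsWithStats(m)
        for i in range(1,k):
            if st[i,4]>8: print(n,c,st[i],ce[i].round(1))
```

```text
top red [  0  76  17  25 174] [ 7.3 87.6]
top red [ 20  86  19  24 168] [28.4 97.6]
top red [279 216  10  10  41] [283.7 220.7]
top red [ 96 227  10   8  18] [100.7 230.5]
top red [272 227   6   6  16] [274.2 229.5]
top red [339 240  11  11  85] [344.1 245.1]
top red [446 247  11  37 333] [451.1 265.2]
top yel [264 227   7   7  13] [266.8 230.1]
top blue [509  50  51  40 770] [534.9  70.3]
top blue [525  84  35  29 452] [543.   98.9]
top blue [238 197   8   9  39] [241.2 200.3]
scene red [192 116  28  17 216] [205.7 124. ]
scene red [256 142  10  10  86] [260.4 146.5]
scene red [281 184   9  13  53] [283.2 190.5]
scene red [293 191   5   3  15] [295. 192.]
scene red [441 312  11  14  38] [446.4 318.1]
scene yel [299 190   8   3  22] [302.2 191. ]
scene blue [   0  118   45   51 1427] [ 16.9 142. ]
scene blue [299 213   6  19  87] [301.4 221.7]
```

View pics/top0z.png

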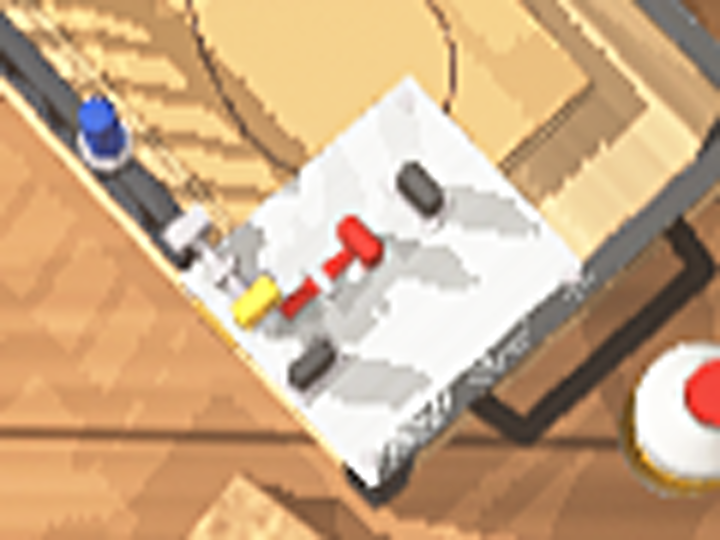

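View pics/scene0z.png

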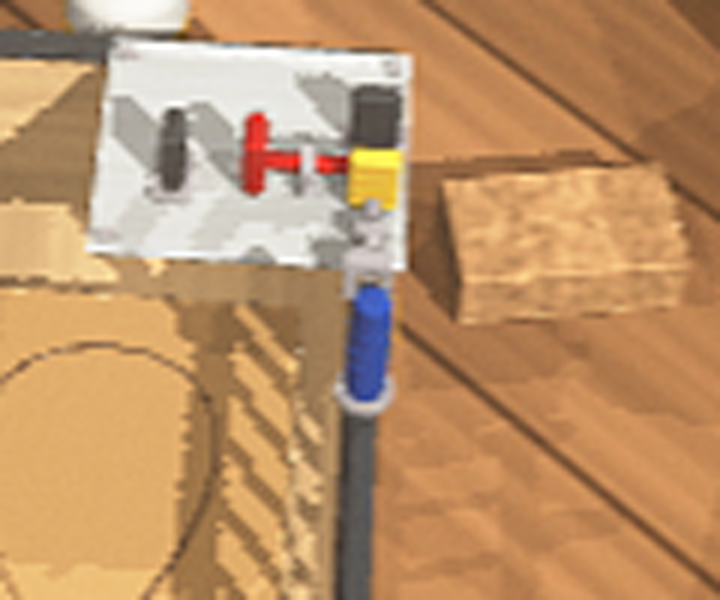

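In the top zoom (6x, offset 225,180) I see the plate corners at about (408,78), (580,275), (372,487) and (178,275). The tab tops are red (360,240) and yellow (257,300), the post tops are (420,188) and (312,362), and the pull top is (98,112). In the scene zoom (6x, offset 240,165) the plate corners are (118,40), (411,55), (405,270) and (88,250).

```bash
cat > h.py <<'E'
import numpy as np
def load(n): return dict(np.load(n))
def ray(s,u,v,z):
    d=s["R"].T@np.array([(u-s["cx"])/s["fx"],(v-s["cy"])/s["fy"],1]); c=-s["R"].T@s["t"]
    return c+d*(z-c[2])/d[2]
def proj(s,X):
    c=s["R"]@np.asarray(X)+s["t"]; return np.array([s["fx"]*c[0]/c[2]+s["cx"],s["fy"]*c[1]/c[2]+s["cy"]])
E
python3 - <<'E'
from h import *
T=load("top0.npz");S=load("scene0.npz")
o={"plateTop":(408,78,.13),"plateR":(580,275,.13),"plateBot":(372,487,.13),"plateL":(178,275,.13),
"red":(360,240,.164),"spost":(420,188,.164),"yel":(257,300,.164),"mpost":(312,362,.164),"pull":(98,112,.192)}
for k,(u,v,z) in o.items(): print("T",k,ray(T,225+u/6,180+v/6,z).round(4))
o={"plateTop":(88,250,.13),"plateR":(118,40,.13),"plateBot":(411,55,.13),"plateL":(405,270,.13),
"red":(257,118+35-25,.164),"spost":(176,127,.164),"yel":(376,158,.164),"mpost":(378,97,.164),"pull":(373,297,.192)}
for k,(u,v,z) in o.items(): print("S",k,ray(S,240+u/6,165+v/6,z).round(4))
# crate corners in top px
for u,v in((265,105),(355,203),(200,161)): print(ray(T,u,v,.13).round(4))
E
```

```text
T plateTop [ 0.6122 -0.0589  0.13  ]
T plateR [ 0.5255 -0.1352  0.13  ]
T plateBot [ 0.4313 -0.0459  0.13  ]
T plateL [0.5223 0.0402 0.13  ]
T red [ 0.5333 -0.0387  0.164 ]
T spost [ 0.5564 -0.064   0.164 ]
T yel [0.5066 0.0046 0.164 ]
T mpost [ 0.4805 -0.0193  0.164 ]
T pull [0.581  0.0726 0.192 ]
S plateTop [ 0.6146 -0.0569  0.13  ]
S plateR [ 0.5236 -0.1395  0.13  ]
S plateBot [ 0.4319 -0.0439  0.13  ]
S plateL [0.5229 0.0411 0.13  ]
S red [ 0.5355 -0.0376  0.164 ]
S spost [ 0.5605 -0.061   0.164 ]
S yel [0.5101 0.0082 0.164 ]
S mpost [ 0.4849 -0.0156  0.164 ]
S pull [0.5806 0.0737 0.192 ]
[0.8572 0.021  0.13  ]
[ 0.5882 -0.2231  0.13  ]
[0.6953 0.191  0.13  ]
```

```bash
python3 - <<'E'
from h import *
T=load("top0.npz");S=load("scene0.npz")
Tz=lambda u,v,z:ray(T,225+u/6,180+v/6,z)
Sz=lambda u,v,z:ray(S,240+u/6,165+v/6,z)
loc=np.array([(10,-56),(10,-180),(-125,-180),(-125,-56)])/1e3
pT=[Tz(*p,.13) for p in((408,78),(580,275),(372,487),(178,275))]
pS=[Sz(*p,.13) for p in((88,250),(118,40),(411,55),(405,270))]
P=[p[:2] for p in pT+pS]; L=list(loc)+list(loc)
for q,l in zip(((265,105),(355,203),(200,161)),((120,180),(120,-180),(-120,180))):
    P.append(ray(T,*q,.13)[:2]);L.append(np.array(l)/1e3)
P=np.array(P);L=np.array(L)
a=L-L.mean(0);b=P-P.mean(0);th=np.arctan2((a[:,0]*b[:,1]-a[:,1]*b[:,0]).sum(),(a*b).sum())
R=np.array([[np.cos(th),-np.sin(th)],[np.sin(th),np.cos(th)]]);o=P.mean(0)-R@L.mean(0)
print(np.degrees(th),o);print(((P-o)@R-L).round(4)*1e3)
np.savez("crate.npz",R=R,o=o,th=th)
C=lambda p:((p[:2]-o)@R*1e3).round(1)
for n,t,s,z in(("red",(360,238),(257,125),.164),("spost",(418,184),(176,117),.164),("yel",(257,296),(376,158),.164),("mpost",(311,357),(378,97),.164),("pull",(97,108),(373,293),.192)):
    print(n,C(Tz(*t,z)),C(Sz(*s,z)))
for z in(.13,.135,.14,.145,.15,.155,.16):
    print(z,"tongueT",C(Tz(297,302,z)),C(Tz(335,268,z)),"S",C(Sz(330,163,z)),C(Sz(283,162,z)),"guide T",C(Tz(322,280,z)),"S",C(Sz(306,160,z)))
E
python3 - <<'E'
import cv2
t=cv2.imread("pics/top0.png");s=cv2.imread("pics/scene0.png")
cv2.imwrite("pics/tz.png",cv2.resize(t[205:250,255:305],None,fx=12,fy=12,interpolation=cv2.INTER_NEAREST))
cv2.imwrite("pics/sz.png",cv2.resize(s[170:220,255:315],None,fx=12,fy=12,interpolation=cv2.INTER_NEAREST))
E
```

```text
-47.48553964397372 [ 0.64710291 -0.01312467]
[[ 0.2 -0.6]
 [-2.2  7.9]
 [ 3.3 -1.2]
 [ 1.4  0. ]
 [ 0.3  2.5]
 [-0.3  3.6]
 [ 2.3  0.6]
 [ 1.1  1.1]
 [-3.2 -2. ]
 [-5.  -5.3]
 [ 2.1 -6.6]]
red [ -57.5 -100.5] [ -57.3 -100.5]
spost [-23.3 -99.4] [ -22.7 -101.8]
yel [-106.9  -90.3] [-108.3  -86.6]
mpost [-107.  -125.1] [-107.8 -121.2]
pull [-107.    10.8] [-108.9    7.7]
0.13 tongueT [-92.6 -99.3] [-70.2 -99. ] S [ -89.5 -111.7] [ -69.  -110.3] guide T [-78.  -99.2] S [ -79.  -112.4]
0.135 tongueT [-93.1 -99.9] [-70.8 -99.6] S [ -89.4 -107.3] [ -69.1 -106. ] guide T [-78.5 -99.8] S [ -79.  -108.1]
0.14 tongueT [ -93.5 -100.5] [ -71.4 -100.2] S [ -89.4 -102.9] [ -69.2 -101.7] guide T [ -79.1 -100.4] S [ -79.  -103.7]
0.145 tongueT [ -94.  -101.1] [ -71.9 -100.8] S [-89.3 -98.6] [-69.2 -97.3] guide T [ -79.6 -101.1] S [-79.  -99.3]
0.15 tongueT [ -94.5 -101.7] [ -72.5 -101.5] S [-89.3 -94.2] [-69.3 -93. ] guide T [ -80.1 -101.7] S [-79. -95.]
0.155 tongueT [ -95.  -102.4] [ -73.  -102.1] S [-89.2 -89.9] [-69.4 -88.6] guide T [ -80.7 -102.3] S [-79.  -90.6]
0.16 tongueT [ -95.5 -103. ] [ -73.6 -102.7] S [-89.2 -85.5] [-69.4 -84.3] guide T [ -81.2 -102.9] S [-79.  -86.3]
```

View pics/tz.png

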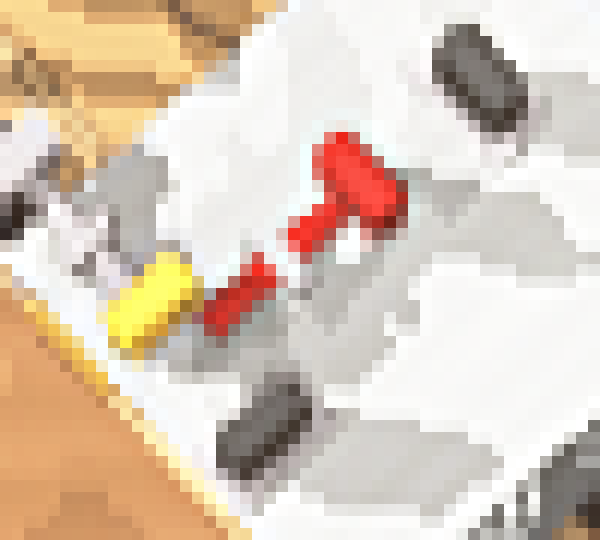

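View pics/sz.png

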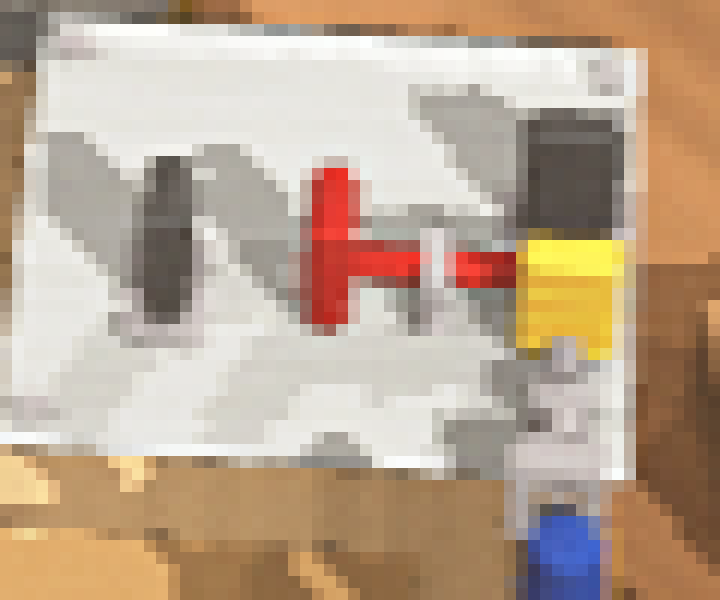

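```bash
cat >> h.py <<'E'
from scipy.spatial.transform import Rotation as Ro
c_=np.load("crate.npz")
def W(x,y): return c_["o"]+c_["R"]@np.array([x,y])/1e3
def C(p): return ((np.asarray(p)[:2]-c_["o"])@c_["R"]*1e3)
def go(xc,yc,z,yawrel,raw=False):
    "target crate mm, z m, jaw yaw relative to crate deg -> row"
    from plant import sensors
    o=sensors.get_obs(); R=Ro.from_euler("xyz",o["orientation"],degrees=True)
    yaw=np.degrees(float(c_["th"]))+yawrel
    T=Ro.from_euler("xyz",[180,0,yaw],degrees=True)
    d=R.inv().apply(np.array([*W(xc,yc),z])-o["tool_pos"])/.15
    r=(R.inv()*T).as_rotvec(degrees=True)/60
    print("t",round(o["clock"],2),"tcpC",C(o["tool_pos"]).round(1),o["tool_pos"].round(4),"rpy",o["orientation"].round(1),"j",o["joint_pos"].round(0),"F",o["force"].round(1),"open",round(o["opening"]*1e3,1))
    print("row",d.round(3),r.round(3))
E
python3 - <<'E'
from h import *
T=load("top0.npz")
for q in((268,261),(284,272),(258,303),(241,292)):
    p=ray(T,*q,.035); print(p.round(3),C(p).round(), "dist hinge",np.hypot(*(C(p)-[-108,164])))
print(W(-35,-100.5),W(-107.5,-111),W(-108,9))
go(-35,-100.5,.2256,0)
E
```

```text
[0.44  0.005 0.035] [-153. -140.] dist hinge 307.24219675812833
[ 0.411 -0.039  0.035] [-140. -192.] dist hinge 357.25042603882326
[0.326 0.03  0.035] [-249. -208.] dist hinge 397.6764338375409
[0.354 0.077 0.035] [-264. -155.] dist hinge 355.00521305606
[ 0.54937151 -0.05524145] [ 0.49263811 -0.00889686] [0.58075304 0.07256485]
t 0.1 tcpC [-703.4  155.8] [0.2866 0.6106 0.2257] rpy [-1.800e+02 -1.000e-01 -1.151e+02] j [ 81.  21.   1.  -0. -70. -17.] F [0.1 0.5 0.3] open 88.0
row [ 3.274 -3.472  0.006] [ 1.000e-03 -1.000e-03 -1.128e+00]
```

Request:
drive_tool([
  [0.94,-1,0,0,0,-0.5],
  [0.94,-1,0,0,0,-0.5],
  [0.94,-1,0,0,0,-0.5],
  [0.94,-1,0,0,0,-0.5],
  [0.94,-1,0,0,0,-0.5],
], fingers=0.5)

```text
clock: 0.6
tool_pos: [0.3633, 0.4147, 0.2262]
orientation: [179.9, -0.1, -85.2]
force: [-0.3, 0.4, 0.6]
opening: 0.0658
```

```bash
python3 -c "
from h import *
go(-35,-100.5,.2256,0)"
```

```text
t 0.6 tcpC [-507.2   79.9] [0.3633 0.4147 0.2262] rpy [ 1.799e+02 -1.000e-01 -8.520e+01] j [ 69.   9. -15.  -0. -66.  26.] F [-0.3  0.4  0.6] open 65.8
row [ 3.227 -0.972  0.009] [ 0.002 -0.001 -0.628]
```

Request:
drive_tool([
  [1,-0.3,0,0,0,-0.628],
  [1,-0.3,0,0,0,-0.628],
  [1,-0.3,0,0,0,-0.628],
  [1,-0.3,0,0,0,-0.628],
  [1,-0.3,0,0,0,-0.628],
])

```text
clock: 1.1
tool_pos: [0.4212, 0.267, 0.2264]
orientation: [179.9, -0.0, -47.3]
force: [-0.3, 0.7, -0.5]
opening: 0.0657
```

```bash
python3 -c "
from h import *
go(-35,-100.5,.2256,0)"
```

```text
t 1.1 tcpC [-359.1   22.7] [0.4212 0.267  0.2264] rpy [179.9  -0.  -47.3] j [ 55.   4. -21.   0. -65.  78.] F [-0.3  0.7 -0.5] open 65.7
row [2.159 0.827 0.009] [ 0.002 -0.001  0.002]
```

Request:
drive_tool([
  [1,0.4,0,0,0,0],
  [1,0.4,0,0,0,0],
  [1,0.4,0,0,0,0],
  [1,0.4,0,0,0,0],
])

```text
clock: 1.5
tool_pos: [0.4792, 0.1128, 0.2265]
orientation: [179.8, -0.0, -47.5]
force: [0.1, -0.3, -0.8]
opening: 0.0657
```

Request:
drive_tool([
  [1,0.4,0,0,0,0],
  [1,0.4,0,0,0,0],
  [1,0.4,0,0,0,0],
  [1,0.4,0,0,0,0],
])

```text
clock: 1.9
tool_pos: [0.5371, -0.0414, 0.2262]
orientation: [179.8, -0.0, -47.7]
force: [-0.6, 0.2, 1.0]
opening: 0.0662
```

```bash
python3 -c "
from h import *
go(-36,-100.5,.185,0)"
```

```text
t 1.9 tcpC [ -53.5 -100.2] [ 0.5371 -0.0414  0.2262] rpy [179.8  -0.  -47.7] j [ 17.   8. -17.   0. -66. 116.] F [-0.6  0.2  1. ] open 66.2
row [0.116 0.    0.275] [ 0.004 -0.001 -0.003]
```

Request:
drive_tool([
  [0.116,0,0.2,0,0,0],
  [0.116,0,0.275,0,0,0],
  [0.116,0,0.275,0,0,0],
])

```text
clock: 2.2
tool_pos: [0.5474, -0.0544, 0.1828]
orientation: [179.5, 0.1, -47.8]
force: [0.5, -0.2, 0.5]
opening: 0.0657
```

```bash
cat > look.py <<'E'
import sys,cv2,numpy as np
from plant import vision
n=sys.argv[1]
a=vision.snapshot("top");b=vision.snapshot("scene")
np.savez(f"top{n}.npz",**a);np.savez(f"scene{n}.npz",**b)
A=cv2.resize(a["pixels"][170:270,220:320,::-1],(400,400),interpolation=cv2.INTER_CUBIC)
B=cv2.resize(b["pixels"][145:245,240:340,::-1],(400,400),interpolation=cv2.INTER_CUBIC)
cv2.imwrite(f"pics/v{n}.png",np.hstack([A,B]))
E
python3 look.py 1; python3 -c "
from h import *
go(-36,-100.5,.151,0)"
```

```text
t 2.3 tcpC [ -36.6 -100. ] [ 0.5487 -0.0537  0.1854] rpy [179.7  -0.  -47.6] j [ 15.  11. -18.   0. -61. 117.] F [ 0.2 -0.2 -0.3] open 65.9
row [0.004 0.002 0.229] [ 0.005 -0.001 -0.003]
```

View pics/v1.png

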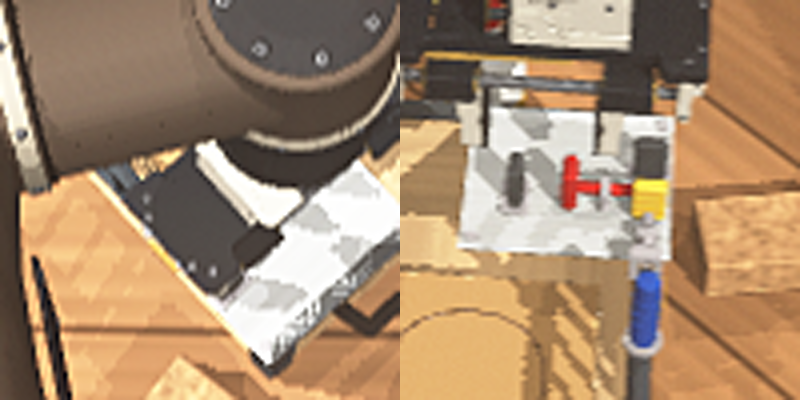

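The scene half of the picture shows both fingertips hanging above the plate, at about (473,140) and (608,148). Post, tab and tongue sit in front of them in the image. I'll check those tips against their projected positions.

```bash
python3 -c "
from h import *
S=load('scene1.npz')
f=lambda x,y,z:((proj(S,[*W(x,y),z])-[240,145])*4+[400,0]).round(0)
for dx in(33,54,-33,-54):print(dx,f(-36.6+dx,-90,.185),f(-36.6+dx,-110,.185))
print('tab outer tops',f(-63,-100.5,.164),f(-17,-100.5,.164))
"
```

```text
33 [485. 147.] [488. 124.]
54 [452. 145.] [455. 122.]
-33 [591. 155.] [593. 131.]
-54 [625. 157.] [626. 133.]
tab outer tops [580. 164.] [508. 159.]
```

```bash
python3 -c "
import cv2;a=cv2.imread('pics/v1.png')[90:230,440:700];cv2.imwrite('pics/v1z.png',cv2.resize(a,None,fx=3,fy=3))"
```

```text
(no output)
```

View pics/v1z.png

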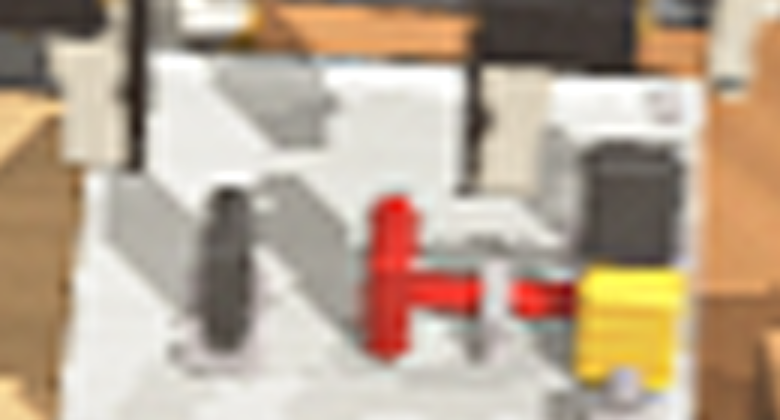

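The prediction (inner faces at 486 and 592) matches the image (488 and 594), so I'm descending.

Request:
drive_tool([
  [0.01,0,0.1,0,0,0],
  [0.01,0,0.18,0,0,0],
  [0.01,0,0.22,0,0,0],
  [0.01,0,0.22,0,0,0],
])

```text
clock: 2.7
tool_pos: [0.5492, -0.0546, 0.1519]
orientation: [179.7, -0.0, -47.6]
force: [-0.3, -0.4, 0.6]
opening: 0.0654
```

Request:
drive_tool([
  [0,0,0,0,0,0],
  [0,0,0,0,0,0],
  [0,0,0,0,0,0],
  [0,0,0,0,0,0],
], fingers=-0.1)

```text
clock: 3.1
tool_pos: [0.5492, -0.0542, 0.1524]
orientation: [179.7, 0.0, -47.6]
force: [-3.2, 3.4, 2.6]
opening: 0.0412
```

```bash
python3 -c "
from h import *
go(-35,-100.5,.152,0)"
```

```text
t 3.1 tcpC [ -35.9 -100. ] [ 0.5492 -0.0542  0.1524] rpy [179.7   0.  -47.6] j [ 15.  13. -21.   0. -57. 118.] F [-3.2  3.4  2.6] open 41.2
row [0.006 0.004 0.002] [ 0.005  0.    -0.002]
```

Request:
drive_tool([
  [0.006,0,0,0,0,0],
  [0.006,0,0,0,0,0],
  [0.006,0,0,0,0,0],
  [0.006,0,0,0,0,0],
], fingers=-0.4)

```text
clock: 3.5
tool_pos: [0.5506, -0.0557, 0.1524]
orientation: [179.7, -0.1, -47.6]
force: [4.0, -3.9, -2.2]
opening: 0.0352
```

Request:
drive_tool([
  [0,0,0,0,0,0],
  [0,0,0,0,0,0],
  [0,0,0,0,0,0],
])

```text
clock: 3.8
tool_pos: [0.5506, -0.0557, 0.1524]
orientation: [179.7, -0.1, -47.6]
force: [0.5, -0.4, -0.7]
opening: 0.0352
```

The jaws stopped at 35.2 mm (36 expected) and the force is balanced. I'll release and lift.

Request:
drive_tool([
  [0,0,0,0,0,0],
  [0,0,0,0,0,0],
  [0,0,0,0,0,0],
  [0,0,-0.15,0,0,0],
  [0,0,-0.5,0,0,0],
  [0,0,-0.5,0,0,0],
], fingers=0.5)

```text
clock: 4.4
tool_pos: [0.5541, -0.0556, 0.2337]
orientation: [-179.9, -0.5, -47.5]
force: [0.5, 0.6, 0.8]
opening: 0.0654
```

```bash
python3 look.py 2; python3 -c "
from h import *
go(-107.5,-110,.225,-90)"
```

```text
t 4.5 tcpC [-33.4 -98.8] [ 0.5517 -0.0553  0.2292] rpy [179.9  -0.2 -47.6] j [ 15.   9. -15.   0. -66. 118.] F [-0.7  0.9  0.4] open 65.5
row [-0.494  0.076  0.026] [-0.002 -0.004  1.498]
```

View pics/v2.png

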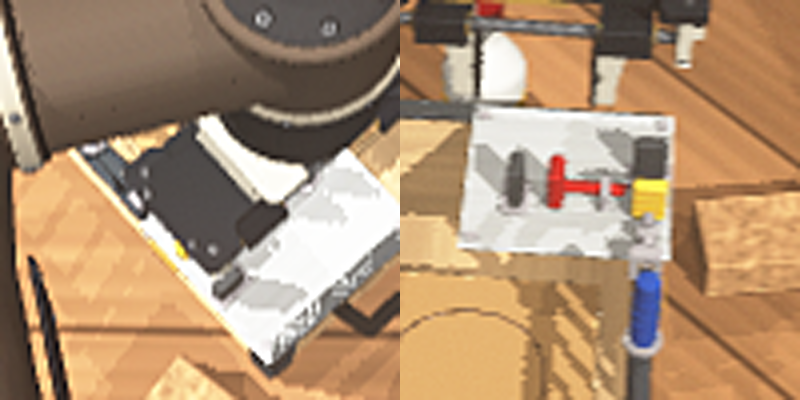

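The red tab has moved from x≈570 to x≈556 in the zoom (about 3.5 px, or 9–10 mm) towards its post, so it is drawn and stays put. Next is the main catch.

Request:
drive_tool([
  [-0.4,0.06,0.02,0,0,1],
  [-0.4,0.06,0.02,0,0,1],
  [-0.4,0.06,0.02,0,0,1],
  [-0.4,0.06,0.02,0,0,1],
  [-0.4,0.06,0.02,0,0,1],
  [-0.4,0.06,0.02,0,0,1],
  [-0.4,0.06,0.02,0,0,1],
])

```text
clock: 5.2
tool_pos: [0.504, -0.0172, 0.2247]
orientation: [-180.0, -0.2, -107.6]
force: [-0.1, 0.0, 0.4]
opening: 0.0658
```

```bash
python3 -c "
from h import *
go(-107.5,-107,.19,-90)"
```

```text
t 5.2 tcpC [ -93.7 -108.3] [ 0.504  -0.0172  0.2247] rpy [-180.    -0.2 -107.6] j [ 21.   4. -21.   0. -65.  52.] F [-0.1  0.   0.4] open 65.8
row [-0.054  0.076  0.231] [-0.002 -0.004  0.498]
```

Request:
drive_tool([
  [-0.054,0.076,0.1,0,0,0.5],
  [-0.054,0.076,0.2,0,0,0.5],
  [-0.054,0.076,0.23,0,0,0.5],
  [-0.054,0.076,0.23,0,0,0.5],
  [-0.054,0.076,0.23,0,0,0.5],
])

```text
clock: 5.7
tool_pos: [0.4948, -0.0064, 0.1889]
orientation: [-179.9, -0.3, -137.7]
force: [-0.2, -0.7, -0.6]
opening: 0.0657
```

```bash
python3 look.py 3; python3 -c "
from h import *
go(-107.5,-109,.152,-90)
S=load('scene3.npz')
from plant import sensors
c=C(sensors.get_obs()['tool_pos'])
f=lambda x,y,z:((proj(S,[*W(x,y),z])-[240,145])*4+[400,0]).round(0)
for dy in(33,54,-33,-54):print(dy,f(c[0]-9,c[1]+dy,.19),f(c[0]+9,c[1]+dy,.19))
"
```

```text
t 5.8 tcpC [-107.7 -107.3] [ 0.4952 -0.0063  0.1896] rpy [-179.9   -0.2 -137.5] j [ 22.   5. -25.   0. -60.  20.] F [ 0.2 -0.6  0.7] open 65.8
row [ 0.01  -0.001  0.251] [-0.002 -0.004  0.   ]
33 [666. 173.] [637. 171.]
54 [665. 199.] [636. 197.]
-33 [670.  96.] [642.  94.]
-54 [671.  72.] [643.  71.]
```

View pics/v3.png

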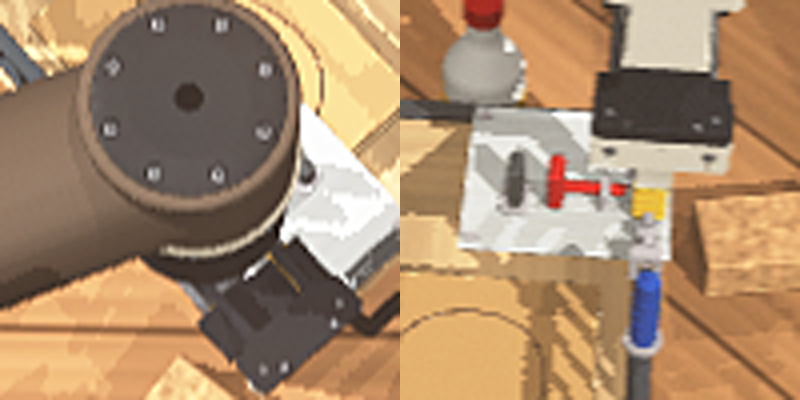

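The scene half shows the +y fingertip at about (652,180), just ahead of the yellow tab (650,203). That is close to the prediction, so I'm descending carefully.

Request:
drive_tool([
  [0,0,0.08,0,0,0],
  [0,0,0.14,0,0,0],
  [0,0,0.17,0,0,0],
  [0,0,0.17,0,0,0],
])

```text
clock: 6.2
tool_pos: [0.4945, -0.0066, 0.1629]
orientation: [-179.9, -0.3, -137.5]
force: [-0.5, 0.4, 1.1]
opening: 0.0658
```

```bash
python3 look.py 4; python3 -c "
from h import *
go(-107.5,-109,.152,-90)
"
```

```text
t 6.3 tcpC [-107.5 -107.4] [ 0.4953 -0.0064  0.164 ] rpy [-179.9   -0.2 -137.5] j [ 22.   7. -27.   0. -57.  20.] F [-1.  -0.4  0.3] open 65.4
row [ 0.01 -0.    0.08] [-0.002 -0.004  0.001]
```

View pics/v4.png

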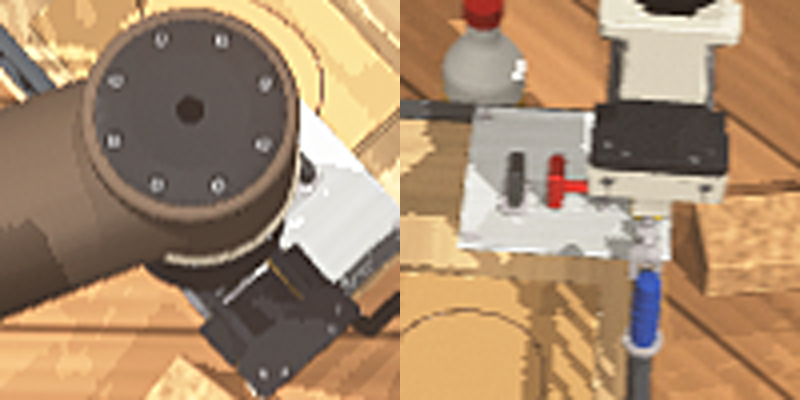

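The hand now covers the yellow tab, with the fingertip at about (650,207) and no contact force. I'm continuing down.

Request:
drive_tool([
  [0.01,0,0.05,0,0,0],
  [0.01,0,0.08,0,0,0],
  [0.01,0,0.08,0,0,0],
])

```text
clock: 6.6
tool_pos: [0.4935, -0.0077, 0.1512]
orientation: [-179.9, -0.3, -137.5]
force: [0.5, 0.0, -0.1]
opening: 0.0659
```

Request:
drive_tool([
  [0,0,0,0,0,0],
  [0,0,0,0,0,0],
  [0,0,0,0,0,0],
  [0,0,0,0,0,0],
], fingers=-0.1)

```text
clock: 7.0
tool_pos: [0.4939, -0.0074, 0.1514]
orientation: [-179.9, -0.3, -137.4]
force: [-0.6, -0.3, 1.9]
opening: 0.0411
```

```bash
python3 -c "
from h import *
go(-107.5,-110,.152,-90)
"
```

```text
t 7.0 tcpC [-107.7 -109.1] [ 0.4939 -0.0074  0.1514] rpy [-179.9   -0.3 -137.4] j [ 22.   7. -28.   0. -55.  20.] F [-0.6 -0.3  1.9] open 41.1
row [ 0.006 -0.002 -0.004] [-0.002 -0.005  0.001]
```

Request:
drive_tool([
  [0,0,0,0,0,0],
  [0,0,0,0,0,0],
  [0,0,0,0,0,0],
  [0,0,0,0,0,0],
], fingers=-0.4)

```text
clock: 7.4
tool_pos: [0.4917, -0.0095, 0.1513]
orientation: [-179.9, -0.6, -137.5]
force: [-5.9, -7.7, 6.0]
opening: 0.0353
```

Request:
drive_tool([
  [0,0,0,0,0,0],
  [0,0,0,0,0,0],
  [0,0,0,0,0,0],
])

```text
clock: 7.7
tool_pos: [0.4916, -0.0096, 0.1513]
orientation: [-179.9, -0.6, -137.5]
force: [-0.8, -1.6, -0.6]
opening: 0.0352
```

```bash
python3 -c "
from h import *
go(-107.5,-110,.152,-90)
"
```

```text
t 7.7 tcpC [-107.7 -112.2] [ 0.4916 -0.0096  0.1513] rpy [-179.9   -0.6 -137.5] j [ 22.   7. -28.   0. -55.  20.] F [-0.8 -1.6 -0.6] open 35.2
row [-0.015 -0.001 -0.005] [-0.001 -0.01   0.001]
```

Again the jaws stopped at 35.2 mm, so the main catch is drawn. I'll open and lift.

Request:
drive_tool([
  [0,0,0,0,0,0],
  [0,0,0,0,0,0],
  [0,0,0,0,0,0],
  [0,0,-0.2,0,0,0],
  [0,0,-0.5,0,0,0],
  [0,0,-0.5,0,0,0],
], fingers=0.5)

```text
clock: 8.3
tool_pos: [0.4954, -0.0085, 0.2321]
orientation: [-179.6, -0.1, -137.4]
force: [0.9, 0.9, -0.6]
opening: 0.0651
```

```bash
python3 look.py 5; python3 -c "
from h import *
go(-108,9,.235,0)
"
```

```text
t 8.4 tcpC [-107.7 -110.8] [ 0.4927 -0.0086  0.2274] rpy [-179.9   -0.4 -137.5] j [ 22.   3. -22.   0. -66.  20.] F [-1.3  0.  -1.3] open 65.5
row [-0.798  0.002 -0.057] [ 0.004 -0.007 -1.499]
```

View pics/v5.png

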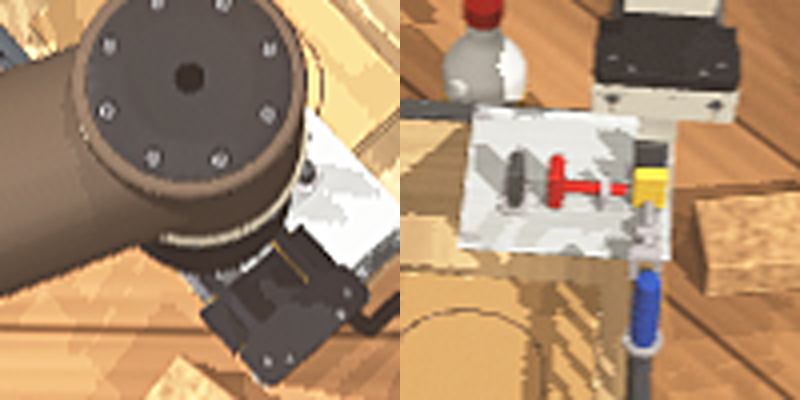

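The yellow tab moved from v≈203 to v≈187 towards its post, so it is drawn, and the red tab is still drawn. Now the pull.

Request:
drive_tool([
  [-0.5,0,0,0,0,-1],
  [-0.8,0,0,0,0,-1],
  [-0.8,0,0,0,0,-1],
  [-0.8,0,0,0,0,-1],
  [-0.8,0,0,0,0,-1],
  [-0.8,0,0,0,0,-1],
  [-0.8,0,0,0,0,-1],
])

```text
clock: 9.1
tool_pos: [0.5804, 0.0724, 0.2247]
orientation: [179.5, -0.3, -77.1]
force: [-0.2, 0.2, 0.5]
opening: 0.0656
```

```bash
python3 -c "
from h import *
go(-108,9,.215,0)
"
```

```text
t 9.1 tcpC [-108.1    8.6] [0.5804 0.0724 0.2247] rpy [179.5  -0.3 -77.1] j [ 26.  12. -11.   0. -67.  76.] F [-0.2  0.2  0.5] open 65.6
row [-0.001 -0.003  0.065] [ 0.009 -0.003 -0.494]
```

Request:
drive_tool([
  [0,0,0,0,0,-0.494],
  [0,0,0.03,0,0,-0.494],
  [0,0,0.06,0,0,-0.494],
  [0,0,0.06,0,0,-0.494],
  [0,0,0.06,0,0,-0.494],
])

```text
clock: 9.6
tool_pos: [0.5796, 0.0721, 0.2142]
orientation: [179.3, -0.0, -47.4]
force: [-0.0, 0.8, -0.0]
opening: 0.0659
```

```bash
python3 look.py 6; python3 -c "
from h import *
go(-108,9,.15,0)
"
```

```text
t 9.7 tcpC [-108.3    8.2] [0.58   0.0723 0.2148] rpy [179.3  -0.  -47.6] j [ 26.  13. -12.   0. -66. 106.] F [-0.  -0.1  0.4] open 65.8
row [ 0.002 -0.01   0.432] [ 0.011 -0.    -0.002]
```

View pics/v6.png

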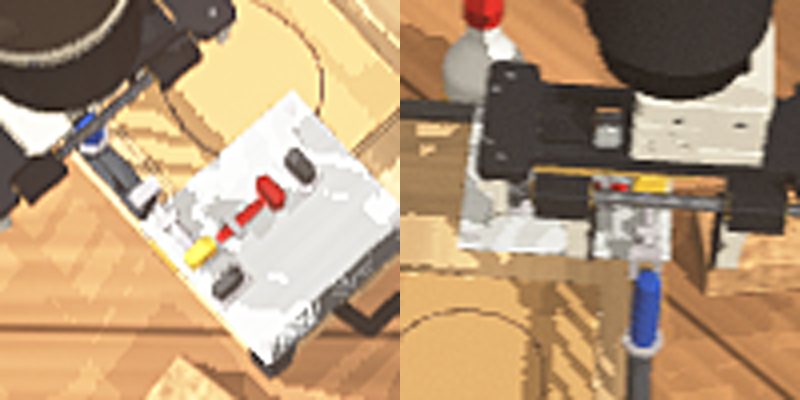

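The top half shows both tabs close to their posts with the bolt clear of the staple, and the pull at (88,132) between the fingers. I'm descending onto the pull.

Request:
drive_tool([
  [0,-0.01,0.15,0.01,0,0],
  [0,-0.01,0.3,0.01,0,0],
  [0,-0.01,0.42,0.01,0,0],
  [0,-0.01,0.42,0.01,0,0],
  [0,-0.01,0.42,0.01,0,0],
])

```text
clock: 10.2
tool_pos: [0.5807, 0.0727, 0.152]
orientation: [179.9, -0.0, -47.7]
force: [0.6, 0.5, 0.4]
opening: 0.0657
```

Request:
drive_tool([
  [0,0,0,0,0,0],
  [0,0,0,0,0,0],
  [0,0,0,0,0,0],
  [0,0,0,0,0,0],
  [0,0,0,0,0,0],
  [0,0,0,0,0,0],
  [0,0,0,0,0,0],
  [0,0,0,0,0,0],
], fingers=-1)

```text
clock: 11.0
tool_pos: [0.5807, 0.0726, 0.152]
orientation: [179.9, -0.0, -47.7]
force: [0.1, -0.6, -0.5]
opening: 0.0154
```

```bash
python3 look.py 7; python3 -c "
from h import *
go(-108,9,.15,0)
"
```

```text
t 11.1 tcpC [-108.1    9. ] [0.5807 0.0726 0.152 ] rpy [179.9  -0.  -47.7] j [ 26.  16. -17.   0. -58. 106.] F [ 0.3 -0.7  1.8] open 15.3
row [ 0.    -0.     0.013] [ 0.002 -0.001 -0.003]
```

View pics/v7.png

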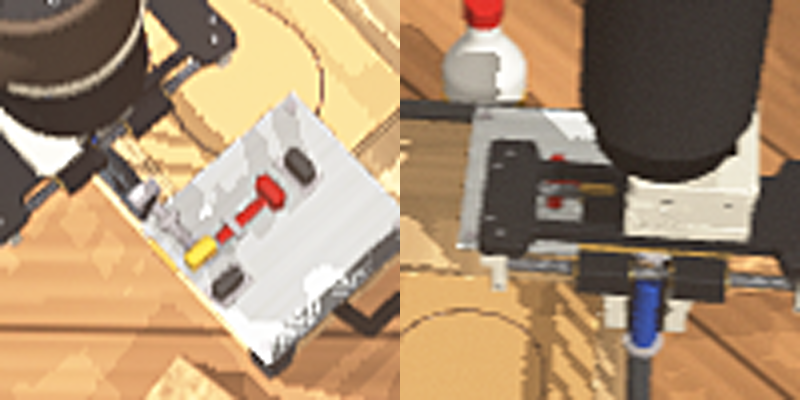

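The gripper holds the pull (opening 15.3 mm). I'll swing along the arc, slowly at first through the detent.

Request:
drive_tool([
  [-0.018,0,0,0,0,0.017],
  [-0.036,-0.001,0,0,0,0.033],
  [-0.072,-0.0025,0,0,0,0.067],
  [-0.126,-0.008,0,0,0,0.117],
  [-0.179,-0.016,0,0,0,0.167],
  [-0.25,-0.031,0,0,0,0.233],
  [-0.319,-0.051,0,0,0,0.3],
  [-0.387,-0.075,0,0,0,0.367],
])

```text
clock: 11.9
tool_pos: [0.549, 0.123, 0.152]
orientation: [179.9, -0.1, -69.9]
force: [-0.7, -1.2, 0.8]
opening: 0.0154
```

```bash
cat > g.py <<'E'
from h import *
from plant import sensors
o=sensors.get_obs();c=C(o["tool_pos"]);v=c-np.array([-108,164])
th=np.degrees(np.arctan2(-v[0],-v[1]))
print("gate",th,"r",np.hypot(*v),"tool",np.degrees(float(c_["th"]))-o["orientation"][2])
import sys
a=float(sys.argv[1]); go(-108-155*np.sin(np.radians(a)),164-155*np.cos(np.radians(a)),.152,-a)
E
python3 g.py 56
```

```text
gate 22.102310805085782 r 155.75698343835379 tool 22.419939845593888
t 11.9 tcpC [-166.6   19.7] [0.549 0.123 0.152] rpy [ 1.799e+02 -1.000e-01 -6.990e+01] j [ 33.  14. -20.   0. -57.  77.] F [-0.7 -1.2  0.8] open 15.4
row [-0.577 -0.177 -0.001] [ 0.002 -0.002  0.56 ]
```

Request:
drive_tool([
  [-0.09,-0.004,0,0,0,0.083],
  [-0.179,-0.016,0,0,0,0.167],
  [-0.267,-0.035,0,0,0,0.25],
  [-0.353,-0.062,0,0,0,0.333],
  [-0.437,-0.097,0,0,0,0.417],
  [-0.517,-0.138,0,0,0,0.5],
  [-0.578,-0.177,0,0,0,0.567],
  [-0.607,-0.197,0,0,0,0.6],
])

```text
clock: 12.7
tool_pos: [0.5438, 0.2195, 0.152]
orientation: [179.8, -0.2, -106.1]
force: [-9.1, 0.1, 8.1]
opening: 0.0154
```

```bash
python3 g.py 90
```

```text
gate 58.09994343537122 r 156.94349093037226 tool 58.589141480650994
t 12.7 tcpC [-241.2   81.1] [0.5438 0.2195 0.152 ] rpy [ 179.8   -0.2 -106.1] j [ 41.  16. -16.  -0. -58.  33.] F [-9.1  0.1  8.1] open 15.4
row [-0.547 -0.164 -0.003] [ 0.002 -0.004  0.524]
```

Request:
drive_tool([
  [-0.09,0.004,0,0,0,0.083],
  [-0.179,-0.007,0,0,0,0.167],
  [-0.267,-0.025,0,0,0,0.25],
  [-0.353,-0.052,0,0,0,0.333],
  [-0.437,-0.087,0,0,0,0.417],
  [-0.501,-0.12,0,0,0,0.483],
  [-0.54,-0.141,0,0,0,0.523],
  [-0.54,-0.141,0,0,0,0.523],
])

```text
clock: 13.5
tool_pos: [0.5869, 0.2923, 0.152]
orientation: [180.0, -0.2, -137.5]
force: [-1.4, -0.9, 5.1]
opening: 0.0154
```

```bash
python3 g.py 90
python3 - <<'E'
from plant import vision
import cv2,numpy as np
for n in("scene","top"):
    s=vision.snapshot(n);np.savez(n+"8.npz",**s)
    r=s["pixels"][:,:,::-1]
    cv2.imwrite(f"pics/{n}8.png",r)
E
python3 -c "
import cv2,numpy as np
a=cv2.imread('pics/top8.png')[120:320,170:370];b=cv2.imread('pics/scene8.png')[130:330,190:390]
cv2.imwrite('pics/v8.png',np.hstack([cv2.resize(x,(400,400),interpolation=cv2.INTER_CUBIC) for x in(a,b)]))"
```

```text
gate 89.28589081637406 r 157.82396857831037 tool 90.03805846802264
t 13.5 tcpC [-265.8  162. ] [0.5869 0.2923 0.152 ] rpy [ 180.    -0.2 -137.5] j [ 43.  22.  -7.  -0. -61.  -1.] F [-1.4 -0.9  5.1] open 15.4
row [-0.013 -0.019 -0.   ] [ 0.001 -0.004 -0.001]
```

View pics/v8.png

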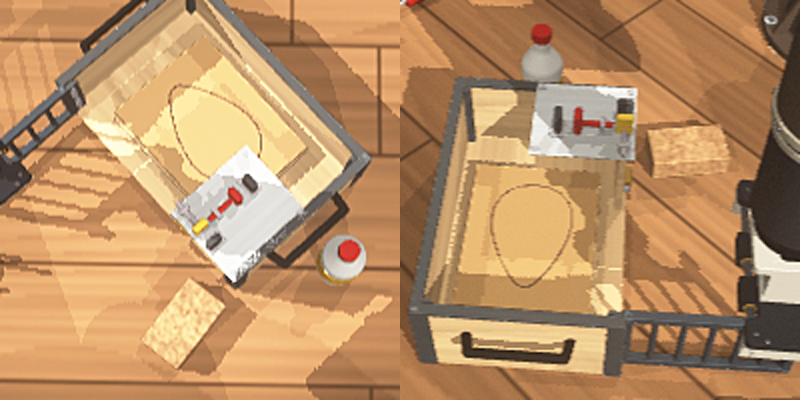

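The pictures show the gate standing square to the front, held in the gripper, with both catches drawn and the glue and block where they were. I'll settle briefly and check for stability.

Request:
drive_tool([
  [0,0,0,0,0,0],
  [0,0,0,0,0,0],
  [0,0,0,0,0,0],
  [0,0,0,0,0,0],
  [0,0,0,0,0,0],
  [0,0,0,0,0,0],
])

```text
clock: 14.2
tool_pos: [0.5863, 0.2918, 0.152]
orientation: [179.9, -0.3, -137.4]
force: [-1.5, -1.4, 1.9]
opening: 0.0152
```

```bash
python3 g.py 90
python3 - <<'E'
from plant import sensors,ticket
o=sensors.get_obs();print(abs(o["qvel"]).max(),o["opening"])
print(ticket.close_job())
E
```

```text
gate 88.99739498087196 r 157.84275343646826 tool 89.94636792340391
t 14.2 tcpC [-265.8  161.2] [0.5863 0.2918 0.152 ] rpy [ 179.9   -0.3 -137.4] j [ 43.  22.  -7.  -0. -61.  -1.] F [-1.5 -1.4  1.9] open 15.2
row [-0.018 -0.019  0.   ] [ 0.001 -0.004  0.001]
0.14929559954622526 0.015207165928832088
the job is handed in; nothing more can be done
None
```

The gate is standing about square to the crate front and held by its blue pull; I handed the job in at 14.2 s.

- **Catches:** I squeezed the red safety catch first, then the yellow main catch. Both times the jaws stopped at about 35 mm against the expected 36 mm. The pictures afterwards show both tabs still drawn and the bolt clear of the gate.
- **Gate:** I took the pull and swung the gate along its arc, past the detent. At hand-in it stood at about 89° by tool position and 90° by tool yaw. The grip was firm at 15.2 mm, with outside force on the tool under 3 N.
- **Bystanders:** In the last pictures, the glue bottle, sanding block and blanks look undisturbed. I did not look again at the tin, brush, fish or screwdriver, but the tool stayed above them or away from them.

**Checks that disagreed:**
- My two views of the yellow catch differed by about 3–4 mm. The hand moved about 3 mm along the squeeze as the jaws closed, then settled with little force.
- The pull's radius measured about 158 mm against the nominal 155 mm, probably a 2–3 mm error in my hinge estimate. It showed up as a brief force of about 12 N during the swing, which I corrected. That hinge error also limits how exact the 89° figure is.

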